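# Roll a round bar along the infeed rails into a cut-off saw with a push paddle

## Task

Load the cut-off saw: take the wooden push paddle from its rest and with its blade gently roll the round bar along the infeed rails, under the spring hold-down, until the hold-down grips it squarely against the fence. Push with no more than about 15 N, feel for the fence since nobody has measured where it is clamped, and never touch the bar with the robot or fling it. Then lay the paddle back in its rest and leave everything else on the bench alone.

Things in the scene. Friction and masses are not known exactly. Their poses are not given: they have to be found in the camera images.
- saw: Bench cut-off saw (grey base, 150 mm wheel on a raised arm, motor) with two steel infeed rails; fixed, place and yaw differ each time. Origin: on the bench, midway between the rails, under the fence's middle setting. +y: the way the bar rolls, from the open rail end to the fence; x along the bar. Wheel, guard and motor hang over y = 5 to 205, x = -155 to 20 mm, 145 to 345 mm above the bench.
- rails (a point): Point midway between the two level angle rails, at rail-top height (60 mm above the bench), 150 mm before the saw's origin; axes as the saw. Rails run from saw y = -300 to +35 mm, flats 38 to 60 mm either side of the middle, open between them. Outer upright legs: inside faces 62 mm from the middle, 10 mm above the rail tops. The ends at y = -300 are bent up 9 mm.
- fence_mid (a point): Middle setting of the fence, 14 mm above the rail tops (saw y = 0); fixed on the saw, it does not follow the fence. The fence, two stiff upright steel faces across the rails (tops 86 mm above the bench), was clamped by the last user with its faces anywhere from 16 mm before to 16 mm beyond this point; that is not measured and must be felt or seen. It carries the hold-down.
- holddown (a joint): Hold-down fork on the fence, rad, 0 = down. Two steel noses (10 mm dia., 28 mm either side of the middle) hang 20 mm before the fence faces, undersides 24.5 mm above the rails. Passing under them takes a push of 5 to 9 N and lifts it to 0.07; then it snaps down behind the bar's top and draws the bar 6 mm on to the fence, reading about 0.05 (gripped). A bar not past them is pushed back out.
- bar_center (a point): Centre of the round plain steel bar: 28 mm diameter, 120 mm long, 0.4 to 0.7 kg, lying across both rails; x along the bar (y, z turn as it rolls). At the start the centre is at saw y = -200 to -130 mm, 74 mm above the bench. It rolls very easily and rolls on when let go. Gripped, its centre is 14 mm before the fence faces.
- paddle_grip (a point): Plywood push paddle, 0.13 kg: the point to grip, mid-height in the straight handle; x along the handle to the blade, z up. Handle 18 mm wide (y), 24 tall (z), from 90 mm behind to 104 mm ahead of the point. Blade: upright board 60 mm wide (y), 10 thick, flat front face 110 mm ahead of the point, reaching from 7 to 31 mm below it. Starts level in its rest, the point 43 mm above the bench.
- rest: Wooden paddle rest, fixed; place and yaw differ each time. Origin on the bench under its middle; +x: the way the blade points. Board 180 x 64 x 8 mm; uprights 10 mm thick at x = -55 and +55 mm, each with an open U notch 32 mm wide, floor 31 mm and prongs 48 mm above the bench. The handle lies in both notches, grip point within 10 mm (along x) of the middle; 100 mm free between uprights.
- offcut: Short steel bar offcut, 28 mm dia., 45 mm high, standing on the saw's base beyond the fence; bystander.
- wrench: Steel wrench, 170 mm long, lying on the bench beside the paddle rest; bystander.
- hammer: Hammer, 270 mm long, on the bench; bystander.
- brush: Brush, 200 mm long, on the bench; bystander.
- pot: Open aluminium cup, 90 mm dia., 90 mm high; bystander.
- jar: Glass jar with steel cap, 64 mm dia., 85 mm high; bystander.
- bearing: Steel bearing ring, 62 mm dia., 17 mm high, lying on the saw's base beyond the fence; bystander.
- lid: Aluminium pan lid with a knob, 170 mm dia., 40 mm high; bystander.
Things that resemble listed ones, but are neither listed nor needed, are in the scene too. Leave any orange, pink or red look-alike of the part that bears bar_center alone.

How it is judged (in metres and radians):
On the way, in this order (a step that is already met when the one before it is completed fails the run):
1. the paddle is lifted out of its rest (z of paddle_grip in the frame of rest above 0.07 m), for 0.1 s.
2. the bar has been rolled under the hold-down and is gripped against the fence (y of bar_center in the frame of saw between -0.033 and 0.004 m and value of joint holddown between 0.033 and 0.065 rad and z of bar_center in the frame of saw between 0.07 and 0.079 m and angle between the x axis of bar_center and the x axis of saw, either way round below 0.06 rad), for 0.3 s.
At the end, for the whole second after the job is handed in: The bar lies on the rails past the noses, square within 3.4 degrees, the hold-down gripping it (joint 0.033 to 0.065 rad); the paddle lies upright and level in both notches of its rest, blade towards its +x, within 30 mm along and 12 mm across of the middle; both still (all of step 2 and linear speed of each of bar, paddle below 0.01 m/s and x of paddle_grip in the frame of rest between -0.03 and 0.03 m and y of paddle_grip in the frame of rest between -0.012 and 0.012 m and z of paddle_grip in the frame of rest between 0.038 and 0.048 m and angle between the x axis of paddle_grip and the x axis of rest, either way round below 0.15 rad and angle between paddle_grip's own z axis and vertical below 0.15 rad); the robot touches nothing.
It fails at once if the paddle pushes the bar with more than 20 N (contact force between paddle and bar above 20 N).
It fails at once if the robot itself touches the bar (contact force between any of the fingers, the arm and bar above 0.5 N).
It fails at once if the bar is flung (faster than 0.35 m/s) (linear speed of bar above 0.35 m/s).
It fails at once if the bar leaves the rails (z of bar_center in the frame of saw above 0.09 m or z of bar_center in the frame of saw below 0.066 m).
It fails at once if a bystander is moved by more than 30 mm (distance of any of offcut, wrench, hammer, brush, pot, jar, bearing, lid from where it was at the start of the episode above 0.03 m).
It also fails if it takes over 64 s, if anything falls off the work surface, if the arm or the gripper's body presses on something with over 40 N, if the wrist force passes 120 N, or if a joint passes its speed limit or range.

## Robot

A 6-joint arm with a two-finger parallel gripper is mounted at the origin on the work surface. World frame = base frame: x ahead of the robot, y to its left, z up, the work surface at z = 0. Lengths are in m, angles in degrees, forces in N, time in s.
With the tool pointing down it reaches from about 0.25 to 0.775 m from the base axis. Payload 8.9 kg.
Tool frame: the origin (TCP) lies on the front face of the gripper's body, between the roots of the fingers; the fingertips stand robot.tip_extent ahead of it and the grasp point (between the pads) lies 54 mm ahead of it (robot.tip_extent is the distance from the TCP to the fingertips, in m); z points along the fingers, y is the line along which they close (so a half turn about z gives the same grasp; the last joint's range is limited). The gripper opens to 85 mm and grips with 20 to 120 N. Pads are 22 mm wide; open, the fingers measure 114 mm over their backs; the gripper's body (76 mm by 85 mm) begins 54 mm behind the grasp point. The pads swing forward as they close: fully open they stand 13 mm farther back than shut.
Start: joints at [-79.83, 16.656, -8.789, 64.555, 0, 82.019], TCP at [0.164, -0.499, 0.304] pointing down, gripper open.
Joint ranges: [-144.48, 144.48], [-52.06, 99.96], [-74.48, 78.29], [-112.23, 115.85], [-86.99, 84.42], [-180, 180]. Speed limits (degrees/s): [127.2, 127.2, 159.86, 180, 180, 180].

## Interface

Orientations are given as [roll, pitch, yaw] about the fixed x, y, z axes, in that order (R = Rz(yaw) Ry(pitch) Rx(roll)).
In Python, from bench import robot, camera, camera_info gives the robot as it stands.
- The arm moves only by the tool apply_moves, never from a script. Its argument "commands" is a list that holds one entry, the list of rows, each a list of 7 numbers: the shift along the tool's x, y, z in m, then the turn, a rotation vector about the tool's x, y, z in rad, then the opening, from -1 (shut) to 1 (fully open), so that 0 is half open. In form: [[[dx, dy, dz, rx, ry, rz, claw], ...]]. A call has 1 to 12 rows; each row is the pose to reach, as a shift and turn from the pose commanded when the call began, along the tool's axes at that moment; what a row does not reach only later rows make up. A row lasts 1/8 s, in which the tool goes at most 62.5 mm and 10.7 degrees, less where a joint would pass 70% of its speed; a pose out of reach is approached as far as the arm can. A call with a gripper value outside its range is refused whole. The fingers move at their own pace and stop on an object; "newtons" is the grip in N (left out, the last holds). Time passes only in rows, so rows that repeat a pose let the fingers close. It gives the time, the measured TCP pose, the force, the opening and the grip force at its end, in the units of the state.
- robot.get_state(): the state, without advancing time (a new reading comes with each control period).
- camera(name): name is "scene" or "top" or "wrist"; returns (picture, depth): 420x560x3 uint8, blue, green, red; 420x560 float32, m along the optical axis (not along the pixel's ray), 0 where there is no reading.
- camera_info(name): a dict with "fx", "fy", "cx", "cy" (pixels), "R" (3x3) and "t" (3): a world point X has camera coordinates R X + t. Camera axes: x right, y down, z forward; pixel columns grow to the right and rows downward; lengths in m; the calibration is good to about 2 mm. A picture is of the moment at which its call begins: read the wrist's pose just before it. camera_info takes no time and is no camera call; for the wrist camera it gives the pose at the moment of the call.
- robot.hand_in(): hands the job in; it is judged then, once.
The state is a dict: "time": time; "joint_pos": joint angles; "joint_vel": joint speeds; "joint_efforts": joint torques, N m; "tcp_pos": TCP position; "ee_rot": TCP orientation; "force": force on the tool from outside, world axes, zero at the start; "wrist_torque": the same for the moment, N m; "grip_width": opening from 0.0 (shut) to 1.0 (fully open); "gripper_force": force on a finger pad.
Only numpy, scipy, OpenCV 4.12 (cv2) and the standard library are available. Lean on these libraries where they do the work, as an engineer would, in place of code of your own. Each camera call takes 0.05 s, during which the arm holds its last target. There are 200 camera calls.

## Working session

There is one attempt and no reset: what is moved stays moved. The work goes in short steps, Python scripts to look and compute and a tool call to move; the robot and the scene stay as the last step left them, time stands still between calls to the robot, and variables do not carry over. Pictures are saved under pics/ and viewed, at most 10 in all, crops included, and the job is handed in when it is done.

Besides the shell and the picture viewer there is one more tool, called after "Emit:" as name([rows], argument=value, ...), one row to a line, values as JSON. apply_moves: Moves the arm, as the interface text tells. Its arguments: {"type":"object","properties":{"commands":{"type":"array","items":{"type":"array","items":{"type":"array","items":{"type":"number"}}}},"newtons":{"type":"number"}},"required":["commands"]}

```bash
mkdir -p pics; ls
cat > h.py <<'E'
import numpy as np, cv2
from bench import robot, camera, camera_info
def ray(ci,u,v):
    R=np.array(ci["R"]);t=np.array(ci["t"]).ravel()
    d=R.T@np.array([(u-ci["cx"])/ci["fx"],(v-ci["cy"])/ci["fy"],1.0]);o=-R.T@t
    return o,d
def onz(ci,u,v,z):
    o,d=ray(ci,u,v);return o+d*(z-o[2])/d[2]
def pt(ci,u,v,dep):
    o,d=ray(ci,u,v);return o+d*dep
def proj(ci,X):
    c=np.array(ci["R"])@np.array(X)+np.array(ci["t"]).ravel()
    return ci["fx"]*c[0]/c[2]+ci["cx"],ci["fy"]*c[1]/c[2]+ci["cy"]
E
python3 - <<'E'
from h import *
for n in("scene","top"):
    p,d=camera(n);cv2.imwrite(f"pics/{n}.png",cv2.resize(p,(784,588),interpolation=cv2.INTER_CUBIC) );np.savez(f"{n}.npz",p=p,d=d)
    ci=camera_info(n);print(n,ci)
s=robot.get_state();print(s);print(robot.tip_extent)
E
```

```text
pics
scene {'fx': 434.02947062605136, 'fy': 434.02947062605136, 'cx': 278.5602743233089, 'cy': 210.60345237820903, 'R': array([[-0.39797574,  0.91738822, -0.00376221],
       [ 0.64074452,  0.27502425, -0.71680411],
       [-0.65655295, -0.28768126, -0.69726445]]), 't': array([ 0.20573257, -0.28148774,  1.78376561])}
top {'fx': 492.4410829891445, 'fy': 492.4410829891445, 'cx': 274.6667934642933, 'cy': 198.30210895686994, 'R': array([[ 0.02216101, -0.99960211,  0.01745017],
       [-0.98878512, -0.02449304, -0.14732302],
       [ 0.14769181, -0.01398964, -0.98893449]]), 't': array([-0.01147667,  0.52182242,  1.2012275 ])}
{'time': 0.1, 'joint_pos': array([-7.98301002e+01,  1.66842945e+01, -8.82624521e+00,  6.45560545e+01,
       -1.44716287e-04,  8.20188550e+01]), 'joint_vel': array([-0.08202948,  0.0124494 ,  0.1054201 ,  0.13974532,  0.08118805,
       -0.01006403]), 'joint_efforts': array([ 2.07958248e-03, -5.37977958e+01,  3.31918752e+01,  9.30925511e-03,
       -2.01097710e-04, -3.48455750e-06]), 'tcp_pos': array([ 0.16349818, -0.49856247,  0.3034057 ]), 'ee_rot': array([-1.79934031e+02, -9.10310809e-03,  1.81510397e+01]), 'force': array([ 0.49986083,  0.49192541, -0.43082135]), 'wrist_torque': array([-0.02781915, -0.00502235,  0.02420343]), 'gripper_force': 0.0, 'grip_width': 0.998233400740064}
0.0726
```

View pics/top.png

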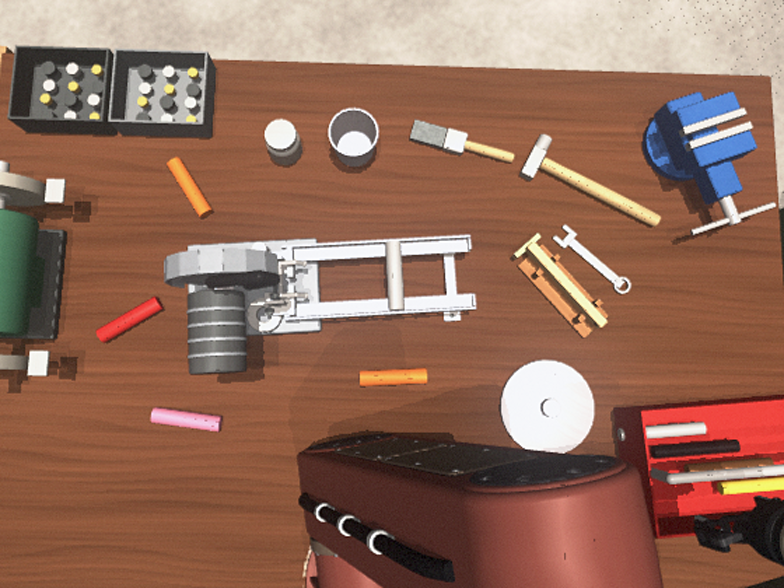

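View pics/scene.png

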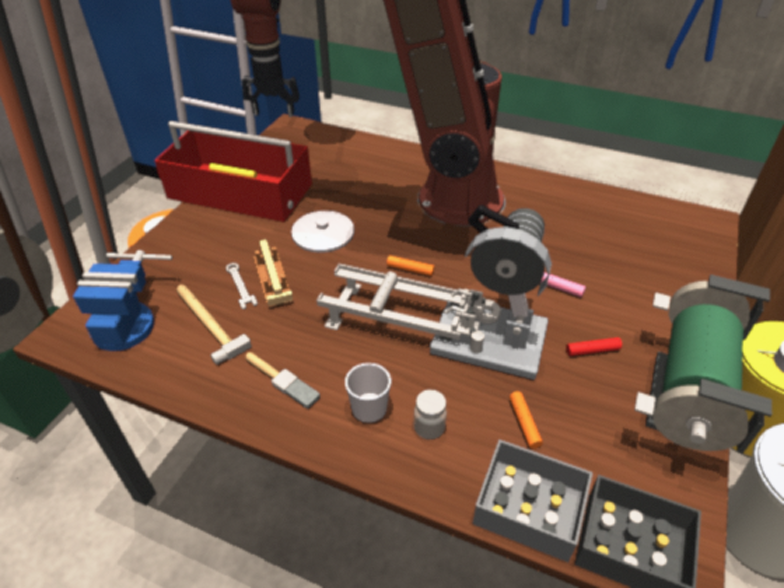

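The top view (1.4x scale) shows the paddle in its rest at about (563,283), with its blade at the upper left (527,247). The wrench lies at (595,260). The grey-white bar is on the rails at (395,275), with the rails running from x=475 to 290 and the wheel and motor on the left.

Bar look-alikes are orange (393,377), orange (190,187), red (129,320) and pink (186,419). The one I want is the steel bar lying across the rails at (395,275). The only paddle-like thing is the one in the rest; the brush (460,140) and hammer (590,180) handles are the others that could be confused with it.

```bash
cat > cl.py <<'E'
from h import *
def cloud(p,d,ci):
    v,u=np.mgrid[:d.shape[0],:d.shape[1]]
    R=np.array(ci["R"]);t=np.array(ci["t"]).ravel()
    c=np.stack([(u-ci["cx"])/ci["fx"]*d,(v-ci["cy"])/ci["fy"]*d,d],-1)
    W=(c-t)@R; W[d<=0]=np.nan; return W
def rect(P):
    (c,s,a)=cv2.minAreaRect((P[:,:2]*1000).astype(np.float32)); return np.round(c,1),np.round(s,1),round(a,2)
E
python3 - <<'E'
from cl import *
f=np.load("top.npz");p,d=f["p"],f["d"];ci=camera_info("top");W=cloud(p,d,ci)
def box(x0,y0,x1,y1):
    m=np.zeros(d.shape,bool);m[int(y0/1.4):int(y1/1.4),int(x0/1.4):int(x1/1.4)]=1;return m
print("bench z",np.nanmedian(W[box(480,330,560,350)][:,2]))
hsv=cv2.cvtColor(p,cv2.COLOR_BGR2HSV)
for (x,y) in[(565,280),(540,255),(590,312),(527,247),(560,300),(395,275),(420,250),(420,308)]:
    a,b=int(y/1.4),int(x/1.4);print((x,y),hsv[a,b],W[a,b].round(4))
m=box(505,225,615,345);z=W[...,2]
P=W[m&(z>0.050)&(z<.065)];print("handle",len(P),rect(P),np.median(P[:,2]))
q=P[:,:2];c=q.mean(0);U=np.linalg.svd(q-c)[2][0];print("axis",c,U,np.degrees(np.arctan2(U[1],U[0])),np.percentile((q-c)@U,[0,1,99,100]))
P=W[m&(z>0.004)&(z<.03)];print("board",len(P),rect(P),np.median(P[:,2]))
P=W[m&(z>0.03)&(z<.05)];print("mid",len(P),rect(P))
mb=box(375,225,415,325);P=W[mb&(z>0.078)&(z<.1)];print("bar",len(P),rect(P),np.percentile(P[:,2],[50,95]))
mr=box(300,230,480,325)
P=W[mr&(z>0.05)&(z<.076)];print("rails",len(P),rect(P))
for n,bx in(("up",(320,230,465,262)),("lo",(320,285,460,325))):
    P=W[box(*bx)&(z>0.05)&(z<.076)];q=P[:,:2];c=q.mean(0);U=np.linalg.svd(q-c)[2][0];print(n,len(P),c,np.degrees(np.arctan2(U[1],U[0])))
    r=(q-c)@np.array([-U[1],U[0]]);print(np.percentile(r,[1,50,99]),np.median(P[:,2]))
E
```

```text
bench z 7.394721178827362e-05
(565, 280) [ 31  48 246] [ 0.5238 -0.3203  0.0511]
(540, 255) [ 31  51 246] [ 0.5681 -0.2752  0.0526]
(590, 312) [ 31  49 248] [ 0.4693 -0.3636  0.0536]
(527, 247) [ 19  99 132] [ 0.5831 -0.2529  0.0514]
(560, 300) [ 14 137 244] [ 0.4939 -0.3245  0.0059]
(395, 275) [ 45   4 248] [ 0.5209 -0.0162  0.0863]
(420, 250) [105   4 249] [ 0.5714 -0.0609  0.0606]
(420, 308) [110   6 247] [ 0.4659 -0.0622  0.0641]
handle 560 (array([ 516. , -322.9]), array([193.6,  49. ]), 42.77) 0.054475620209470166
axis [ 0.51605919 -0.32318057] [-0.73793067 -0.67487653] -137.55543722364754 [-0.09691341 -0.09457907  0.09403369  0.09664535]
board 1538 (array([ 525.8, -323.7]), array([205.6, 226. ]), 89.95) 0.007417647065215175
mid 342 (array([ 518.6, -321.2]), array([200.1,  59.8]), 42.7)
bar 515 (array([521.2, -15.1]), array([120.6,  27.3]), 4.38) [0.08567196 0.09007734]
rails 2683 (array([519.9,  -0. ]), array([132.8, 307.8]), 4.76)
up 1129 [ 0.57328594 -0.00958207] 94.84380147963705
[-0.01348202 -0.00026626  0.01466565] 0.060758014132851035
lo 1040 [ 0.46769806 -0.00601742] -85.31913524044559
[-0.01364702  0.0001002   0.01439489] 0.0608472199668265
```

Emit:
apply_moves([
  [[0.048,-0.007,0,0,0,-0.053,0],[0.096,-0.0135,0,0,0,-0.106,0],[0.144,-0.02,0,0,0,-0.16,0],[0.192,-0.027,0,0,0,-0.212,0],[0.24,-0.0335,0,0,0,-0.265,0],[0.288,-0.04,0.01,0,0,-0.318,0],[0.336,-0.047,0.025,0,0,-0.37,0],[0.383,-0.054,0.044,0,0,-0.423,0],[0.383,-0.054,0.044,0,0,-0.423,0],[0.383,-0.054,0.044,0,0,-0.423,0]],
])

```text
time: 1.35
tcp_pos: [0.5104, -0.3282, 0.2596]
ee_rot: [-180.0, 0.0, 42.4]
force: [0.2, -0.5, 0.7]
grip_width: 0.498
gripper_force: 0.0
```

Run:
```python
from cl import *
s=robot.get_state();print(s["time"],s["tcp_pos"],s["ee_rot"],s["grip_width"],s["force"])
ci=camera_info("wrist");p,d=camera("wrist");np.savez("w1.npz",p=p,d=d,R=ci["R"],t=ci["t"]);print(ci)
cv2.imwrite("pics/w1.png",p)
```

```text
1.35 [ 0.51039801 -0.32816349  0.2596277 ] [-1.79951549e+02  2.59260049e-02  4.23928999e+01] 0.49775444754035264 [ 0.22936701 -0.50938044  0.68664323]
{'fx': 300.8031957857619, 'fy': 300.8031957857619, 'cx': 281.08514295571155, 'cy': 212.56346478467498, 'R': array([[ 0.67386979, -0.73884915, -0.00120298],
       [-0.69790885, -0.63706283,  0.32722194],
       [-0.24253402, -0.21966541, -0.94494675]]), 't': array([-0.58605438,  0.1200979 ,  0.39073586])}
```

View pics/w1.png

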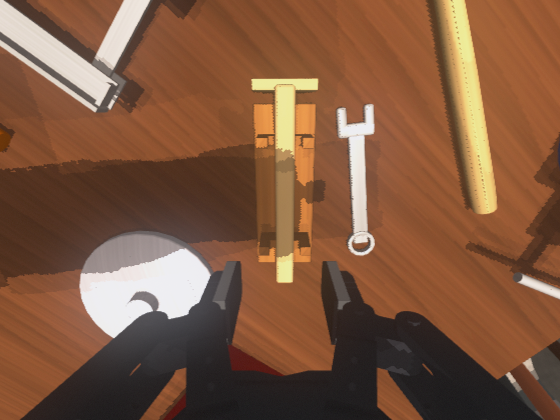

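The wrist view shows the paddle's handle from (285,86) to (285,282) and the blade at (285,85). The rest's uprights are at rows about 142 and 248, and the wrench is clear on the right at (360,180).

```bash
cat > mv.py <<'E'
from h import *
def tool(dx,dy,yaw):
    "world xy shift -> tool x,y (tool down, given yaw deg)"
    c,s=np.cos(np.radians(yaw)),np.sin(np.radians(yaw));return dx*c+dy*s,dx*s-dy*c
E
python3 - <<'E'
from cl import *
from mv import tool
f=np.load("w1.npz");p=f["p"];ci=camera_info("wrist");ci["R"]=f["R"];ci["t"]=f["t"]
hsv=cv2.cvtColor(p,cv2.COLOR_BGR2HSV);m=cv2.inRange(hsv,(24,50,80),(36,255,255));m[:,:240]=0;m[:,330:]=0
rows=[(r,np.flatnonzero(m[r]).min(),np.flatnonzero(m[r]).max(),m[r].astype(bool).sum()) for r in range(70,300) if m[r].any()]
for r in rows[::14]+rows[:4]+rows[-4:]:print(r)
c=[((a+b)/2,r) for r,a,b,n in rows if 100<r<280 and 12<b-a<26]
P=np.array([onz(ci,u,v,.055)[:2] for u,v in c]);q=P.mean(0);U=np.linalg.svd(P-q)[2][0];U*=np.sign(U[0])
yaw=np.degrees(np.arctan2(U[1],U[0]))
back=onz(ci,285,rows[-1][0]+.5,.055)[:2]
bl=onz(ci,285,rows[0][0]-.5,.036)[:2]
k=lambda X:(X-q)@U
print("yaw",yaw,"grip from back",q+U*(k(back)+.09),"from blade",q+U*(k(bl)-.11))
print("len",k(bl)-k(back))
s=robot.get_state();g=q+U*(k(back)/2+.045+k(bl)/2-.055);print("g",g,"move",tool(*(g-s["tcp_pos"][:2]),s["ee_rot"][2]))
# rest uprights: prong tops z .048
for v in(137,148,236,248,258,262):print(v,k(onz(ci,265,v,.048)[:2])-k(g),k(onz(ci,265,v,.008)[:2])-k(g))
print([ (k(onz(ci,265,v,.008)[:2])-k(g)).round(4) for v in (104,)])
# saw points
o=np.array([.5078,.1456])
E
```

```text
(79, np.int64(252), np.int64(317), np.int64(66))
(93, np.int64(277), np.int64(292), np.int64(16))
(107, np.int64(277), np.int64(292), np.int64(16))
(121, np.int64(277), np.int64(292), np.int64(16))
(135, np.int64(277), np.int64(292), np.int64(16))
(149, np.int64(283), np.int64(292), np.int64(8))
(263, np.int64(278), np.int64(291), np.int64(14))
(277, np.int64(278), np.int64(291), np.int64(14))
(79, np.int64(252), np.int64(317), np.int64(66))
(80, np.int64(252), np.int64(317), np.int64(66))
(81, np.int64(252), np.int64(317), np.int64(66))
(82, np.int64(252), np.int64(317), np.int64(66))
(278, np.int64(278), np.int64(291), np.int64(14))
(279, np.int64(278), np.int64(291), np.int64(14))
(280, np.int64(278), np.int64(291), np.int64(14))
(281, np.int64(278), np.int64(291), np.int64(14))
yaw 42.52877836435724 grip from back [ 0.51537772 -0.32773098] from blade [ 0.51291115 -0.32999345]
len 0.19665295362839785
g [ 0.51414443 -0.32886221] move (np.float64(0.0027752584233261533), np.float64(0.0029036885195248803))
137 0.05852899082497347 0.05503596242496679
148 0.04866649697429362 0.04377065765040941
236 -0.03947560974047617 -0.05690851241011135
248 -0.05293761438148115 -0.07228531136719996
258 -0.06445577615136525 -0.08544178119571635
262 -0.06914178219381456 -0.09079431038791147
[np.float64(0.0873)]
```

Emit:
apply_moves([
  [[0.003,0.003,0.04,0,0,0,0],[0.003,0.003,0.08,0,0,0,0],[0.003,0.003,0.12,0,0,0,0],[0.003,0.003,0.145,0,0,0,0],[0.003,0.003,0.162,0,0,0,0],[0.003,0.003,0.162,0,0,0,-0.3],[0.003,0.003,0.162,0,0,0,-0.5],[0.003,0.003,0.162,0,0,0,-1],[0.003,0.003,0.162,0,0,0,-1],[0.003,0.003,0.162,0,0,0,-1],[0.003,0.003,0.162,0,0,0,-1]],
], newtons=70)

```text
time: 2.78
tcp_pos: [0.5155, -0.3291, 0.0994]
ee_rot: [179.9, 0.0, 42.4]
force: [-1.3, -0.5, 7.0]
grip_width: 0.199
gripper_force: 69.0
```

Emit:
apply_moves([
  [[0,0,-0.015,0,0,0,-1],[0,0,-0.04,0,0,0,-1],[0,0,-0.08,0,0,0,-1],[0,0,-0.12,0,0,0,-1],[0,0,-0.15,0,0,0,-1],[0,0,-0.15,0,0,0,-1],[0,0,-0.15,0,0,0,-1]],
])

```text
time: 3.65
tcp_pos: [0.5146, -0.3281, 0.2476]
ee_rot: [-180.0, 0.0, 42.4]
force: [0.6, -0.2, -1.7]
grip_width: 0.196
gripper_force: 68.4
```

Run:
```python
from cl import *
s=robot.get_state();print(s["time"],s["tcp_pos"],s["ee_rot"],s["grip_width"],s["force"],s["wrist_torque"])
ci=camera_info("wrist");p,d=camera("wrist");np.savez("w2.npz",p=p,d=d,R=ci["R"],t=ci["t"])
cv2.imwrite("pics/w2.png",p)
W=cloud(p,d,ci);hsv=cv2.cvtColor(p,cv2.COLOR_BGR2HSV);m=cv2.inRange(hsv,(24,40,80),(36,255,255))>0;m[:,:200]=0;m[:,360:]=0
P=W[m];P=P[P[:,2]>.1];c=np.array(s["tcp_pos"][:2]);a=np.radians(s["ee_rot"][2]);u=np.array([np.cos(a),np.sin(a)]);n=np.array([u[1],-u[0]])
A=(P[:,:2]-c)@u;B=(P[:,:2]-c)@n
for k in np.arange(0.02,.13,.01):
    w=(A>k)&(A<k+.01)
    if w.sum()>3:print(k.round(2),w.sum(),np.percentile(B[w],[2,98]).round(4),np.percentile(P[w,2],[5,50,95]).round(4))
print(A.max())
```

```text
3.65 [ 0.51462078 -0.32813899  0.24763207] [-1.79964706e+02  3.87682373e-03  4.23906430e+01] 0.19559443283717995 [ 0.59163018 -0.17334112 -1.74308733] [ 0.00126956  0.03177794 -0.0278494 ]
0.05 501 [-0.0067  0.0062] [0.2018 0.2028 0.2039]
0.06 906 [-0.0065  0.0064] [0.2019 0.2028 0.2038]
0.07 974 [-0.0063  0.0065] [0.2018 0.2028 0.2039]
0.08 1088 [-0.0065  0.0064] [0.2017 0.2029 0.2039]
0.09 1414 [-0.0239  0.024 ] [0.1835 0.2027 0.2039]
0.1 2468 [-0.0285  0.0281] [0.1827 0.1838 0.185 ]
0.10749757536955834
```

View pics/w2.png

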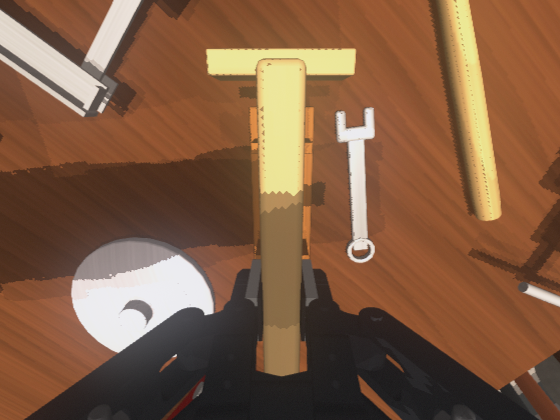

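The paddle is held straight and level: the blade runs from (207,60) to (355,60), and the empty rest is at (282,180). Next I go behind the bar.

Emit:
apply_moves([
  [[0.0145,-0.012,0,0,0,-0.114,-1],[0.029,-0.024,0,0,0,-0.228,-1],[0.043,-0.036,0,0,0,-0.343,-1],[0.058,-0.048,0,0,0,-0.457,-1],[0.072,-0.06,0,0,0,-0.571,-1],[0.087,-0.073,0,0,0,-0.685,-1],[0.101,-0.085,0,0,0,-0.8,-1],[0.1155,-0.0965,0,0,0,-0.914,-1],[0.1155,-0.0965,0,0,0,-0.914,-1],[0.1155,-0.0965,0,0,0,-0.914,-1]],
])

```text
time: 4.95
tcp_pos: [0.5349, -0.1795, 0.2473]
ee_rot: [-179.9, -0.0, 94.6]
force: [-0.4, 0.2, -1.0]
grip_width: 0.194
gripper_force: 68.3
```

Run:
```python
from cl import *
s=robot.get_state();print(s["time"],s["tcp_pos"],s["ee_rot"],s["force"])
ci=camera_info("wrist");p,d=camera("wrist");np.savez("w3.npz",p=p,d=d,R=ci["R"],t=ci["t"])
cv2.imwrite("pics/w3.png",cv2.resize(p,(784,588)))
W=cloud(p,d,ci);z=W[...,2]
c=np.array(s["tcp_pos"][:2]);a=np.radians(s["ee_rot"][2]);u=np.array([np.cos(a),np.sin(a)]);n=np.array([u[1],-u[0]])
A=(W[...,:2]-c)@u;B=(W[...,:2]-c)@n
P=lambda m:np.stack([A[m],B[m],z[m]],1)
m=(z>.07)&(z<.1)&(abs(B)<.075)&(A>.1)&(A<.22);q=P(m)
# rails
for lo,hi in((-.075,-.03),(.03,.075)):
    r=P((z>.057)&(z<.075)&(B>lo)&(B<hi)&(A>.0)&(A<.3))
    print("rail n",len(r),r.min(0),r.max(0))
    for k in np.arange(0.04,.3,.04):
        w=r[(r[:,0]>k)&(r[:,0]<k+.04)]
        if len(w)>10:print("  ",k.round(2),len(w),np.percentile(w[:,1],[2,50,98]).round(4),np.median(w[:,2]).round(4))
for k in np.arange(.1,.36,.01):
    w=(A>k)&(A<k+.01)&(abs(B)<.05)&(z<.14)&(z>.062)
    if w.sum()>5:print("A",k.round(2),w.sum(),np.percentile(z[w],[50,98]).round(4),np.percentile(B[w],[2,98]).round(3))
```

```text
4.95 [ 0.53488579 -0.17953577  0.24726596] [-1.79941457e+02 -1.77731387e-02  9.46446938e+01] [-0.38356578  0.16000489 -0.98912367]
rail n 5712 [ 0.02523489 -0.06512565  0.05700314] [ 0.156989   -0.03009855  0.07492091]
   0.04 1744 [-0.064  -0.051  -0.0368] 0.0598
   0.08 1581 [-0.0642 -0.0539 -0.0368] 0.06
   0.12 1749 [-0.0644 -0.0529 -0.0368] 0.0601
rail n 5823 [0.02520623 0.03042009 0.05700261] [0.15690243 0.06762981 0.07497284]
   0.04 1740 [0.0397 0.054  0.0669] 0.0598
   0.08 1631 [0.0398 0.0567 0.0669] 0.06
   0.12 1807 [0.0391 0.0554 0.0668] 0.0601
A 0.14 112 [0.0735 0.0772] [-0.048  0.047]
A 0.15 1507 [0.0794 0.0827] [-0.048  0.048]
```

View pics/w3.png

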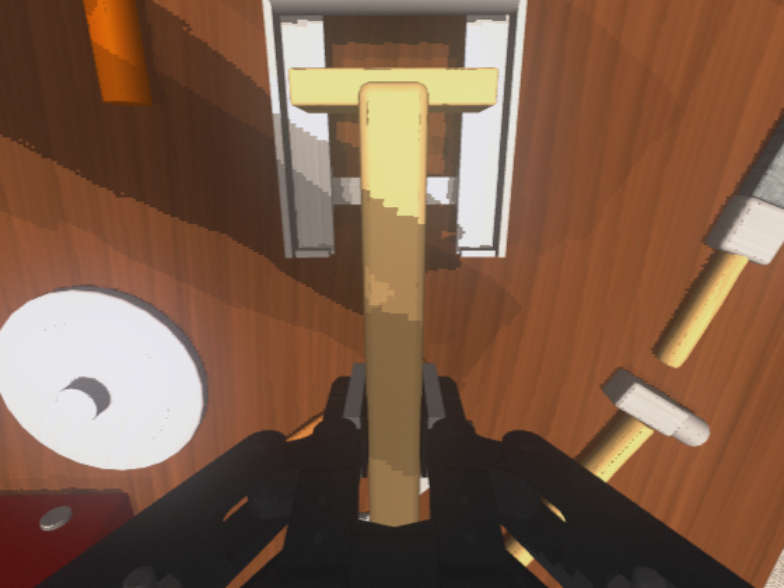

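The wrist view shows the blade at (393,88) just before the bar, whose near edge is at the top (395,5). The rails are at x 285–330 and 460–505, symmetrical about the handle. Next I look for the fence in the first top depth image.

Run:
```python
from cl import *
# saw frame
a=np.radians(94.7);u=np.array([np.cos(a),np.sin(a)]);n=np.array([u[1],-u[0]])
o=np.array([.53489,-.17954])+u*.3252+n*.0014;print("saw origin",o,"yaw",94.7-90)
f=np.load("top.npz");p,d=f["p"],f["d"];ci=camera_info("top");W=cloud(p,d,ci);z=W[...,2]
Y=(W[...,:2]-o)@u;X=(W[...,:2]-o)@n
for k in np.arange(-.06,.05,.004):
    r=[]
    for x0 in(-.06,-.045,-.03,-.015,0,.015,.03,.045):
        w=(Y>k)&(Y<k+.004)&(X>x0)&(X<x0+.015);r.append(int(1000*np.median(z[w])) if w.any() else -1)
    print(round(k*1000),r)
R=np.array([[n[0],u[0],0],[n[1],u[1],0],[0,0,1]])
# ortho crop upscaled of image about noses
cs=[proj(ci,[*(o+n*x+u*y),.086]) for x,y in((-.07,-.06),(.07,.06),(0,0))];print(cs)
x,y=map(int,cs[2]);cv2.imwrite("pics/f.png",cv2.resize(p[y-40:y+40,x-50:x+50],(800,640)[:2] if 0 else (750,600),interpolation=cv2.INTER_CUBIC));print(x,y)
```

```text
saw origin [0.50963889 0.14468119] yaw 4.700000000000003
-60 [61, 31, 0, 0, 0, 1, 2, 59]
-56 [63, 56, 0, 1, -1, 0, 57, 59]
-52 [60, 58, 0, 1, 1, 1, 2, 61]
-48 [58, 61, 0, 1, 1, -1, 1, 57]
-44 [60, 58, 0, 0, 0, 0, 55, 60]
-40 [62, 58, 0, 0, -1, 1, 3, 62]
-36 [60, 29, 0, 0, 1, 0, 27, 59]
-32 [59, 58, 1, 0, 2, 1, 3, 60]
-28 [58, 57, 0, 1, 0, 0, 5, 61]
-24 [57, 58, 27, 25, 27, 20, 28, 60]
-20 [59, 31, 32, 30, 31, 28, 32, 59]
-16 [60, 30, 30, 29, 31, 29, 31, 59]
-12 [61, 57, 29, 30, 29, 30, 59, 61]
-8 [61, 58, 31, 28, 30, 30, 44, 59]
-4 [59, 58, 92, 30, 28, 34, 60, 58]
0 [58, 59, 100, 30, 28, 31, 59, 59]
4 [61, 61, 31, 31, 29, 34, 58, 59]
8 [59, 86, 109, 32, 29, 33, 61, 60]
12 [62, 106, 97, 35, 31, 32, 63, 64]
16 [85, 111, 108, 31, 49, 86, 84, 87]
20 [85, 315, 109, 250, 167, 107, 85, 85]
24 [84, 323, 329, 260, 255, 105, 68, 69]
28 [66, 203, 106, 265, 259, 71, 85, 68]
32 [68, 300, 107, 189, 271, 105, 103, 68]
36 [68, 296, 109, 278, 107, 102, 105, 67]
40 [66, 290, 110, 284, 284, -1, -1, 67]
44 [66, 287, 110, 288, 289, -1, -1, 69]
48 [66, 285, 312, 291, 293, 289, -1, 68]
[(np.float64(241.62172064471926), np.float64(226.41638872412472)), (np.float64(189.43031621020248), np.float64(171.97994020579358)), (np.float64(215.3360031836647), np.float64(198.99997560323598))]
215 198
```

View pics/f.png

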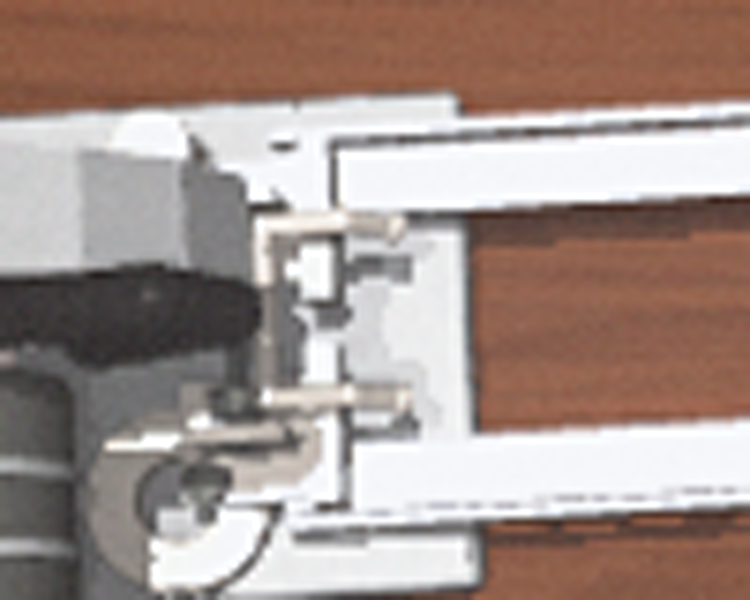

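The fence faces appear at saw y of about +15 mm, with the noses at about -5 mm. I expect nose contact after roughly 187 mm of advance and the snap at roughly 198 mm. Now I descend between the rails and close the gap slowly.

Emit:
apply_moves([
  [[0,0.0014,0.025,0,0,0,-1],[0,0.0014,0.05,0,0,0,-1],[0,0.0014,0.075,0,0,0,-1],[0,0.0014,0.092,0,0,0,-1],[0,0.0014,0.099,0,0,0,-1],[0.006,0.0014,0.099,0,0,0,-1],[0.012,0.0014,0.099,0,0,0,-1],[0.018,0.0014,0.099,0,0,0,-1],[0.023,0.0014,0.099,0,0,0,-1],[0.027,0.0014,0.099,0,0,0,-1],[0.03,0.0014,0.099,0,0,0,-1],[0.032,0.0014,0.099,0,0,0,-1]],
])

```text
time: 6.5
tcp_pos: [0.5339, -0.1471, 0.1489]
ee_rot: [-180.0, 0.0, 94.8]
force: [-0.1, -0.9, -1.3]
grip_width: 0.196
gripper_force: 68.4
```

Emit:
apply_moves([
  [[0.002,0,0,0,0,0,-1],[0.004,0,0,0,0,0,-1],[0.006,0,0,0,0,0,-1],[0.008,0,0,0,0,0,-1],[0.01,0,0,0,0,0,-1],[0.012,0,0,0,0,0,-1],[0.014,0,0,0,0,0,-1],[0.016,0,0,0,0,0,-1],[0.018,0,0,0,0,0,-1],[0.02,0,0,0,0,0,-1],[0.023,0,0,0,0,0,-1],[0.026,0,0,0,0,0,-1]],
])

```text
time: 8.0
tcp_pos: [0.5318, -0.1212, 0.1489]
ee_rot: [180.0, -0.0, 94.8]
force: [-0.1, -0.5, -1.4]
grip_width: 0.198
gripper_force: 68.4
```

```bash
cat > look.py <<'E'
from cl import *
import sys
s=robot.get_state();print(s["time"],s["tcp_pos"],s["ee_rot"].round(2),s["force"].round(2),s["wrist_torque"].round(3))
ci=camera_info("wrist");p,d=camera("wrist");np.savez("wl.npz",p=p,d=d,R=ci["R"],t=ci["t"]);cv2.imwrite("pics/%s.png"%sys.argv[1],p)
W=cloud(p,d,ci);z=W[...,2]
a=np.radians(94.7);u=np.array([np.cos(a),np.sin(a)]);n=np.array([u[1],-u[0]]);o=np.array([.50964,.14468])
Y=(W[...,:2]-o)@u;X=(W[...,:2]-o)@n
print("tcp saw",(s["tcp_pos"][:2]-o)@n,(s["tcp_pos"][:2]-o)@u)
# bar: points with z .066-.0.09 on the rails outside the blade
for x0,x1 in((-.058,-.034),(.034,.058)):
    for zz in(.086,.08):
        w=(z>zz)&(z<.092)&(X>x0)&(X<x1)&(Y<0.0)&(Y>-.25)
        if w.sum()>10:print("bar",(x0,x1),zz,w.sum(),np.percentile(Y[w],[2,50,98]).round(4),np.percentile(z[w],98).round(4))
hs=cv2.cvtColor(p,cv2.COLOR_BGR2HSV);m=(cv2.inRange(hs,(22,40,80),(38,255,255))>0)&(abs(X)<.04)&(Y>-.3)
for lo,hi in((-.03,-.012),(.012,.03)):
    w=m&(X>lo)&(X<hi)&(z>.07)&(z<.1)
    if w.sum()>10:print("blade",np.percentile(Y[w],[2,98]).round(4),np.median(z[w]).round(4),w.sum())
E
python3 look.py l1
```

```text
8.0 [ 0.53175429 -0.12118027  0.14890889] [180.    -0.    94.76] [-0.12 -0.51 -1.37] [-0.066 -0.022  0.041]
tcp saw 0.00025573308849274196 -0.266778292777931
bar (-0.058, -0.034) 0.086 1440 [-0.1522 -0.1473 -0.1437] 0.0888
bar (-0.058, -0.034) 0.08 2813 [-0.157  -0.1504 -0.1439] 0.0885
bar (0.034, 0.058) 0.086 1439 [-0.1522 -0.1472 -0.1437] 0.0887
bar (0.034, 0.058) 0.08 2811 [-0.1569 -0.1504 -0.1438] 0.0885
blade [-0.1682 -0.1597] 0.0851 1024
blade [-0.1682 -0.1596] 0.0851 1104
```

Emit:
apply_moves([
  [[0.003,0,0,0,0,0,-1],[0.006,0,0,0,0,0,-1],[0.009,0,0,0,0,0,-1],[0.012,0,0,0,0,0,-1],[0.015,0,0,0,0,0,-1],[0.018,0,0,0,0,0,-1],[0.021,0,0,0,0,0,-1],[0.024,0,0,0,0,0,-1],[0.027,0,0,0,0,0,-1],[0.03,0,0,0,0,0,-1],[0.033,0,0,0,0,0,-1],[0.036,0,0,0,0,0,-1]],
])

```text
time: 9.55
tcp_pos: [0.5287, -0.0853, 0.1489]
ee_rot: [-180.0, -0.0, 94.8]
force: [0.1, -0.9, -1.9]
grip_width: 0.198
gripper_force: 68.4
```

Emit:
apply_moves([
  [[0.003,0,0,0,0,0,-1],[0.006,0,0,0,0,0,-1],[0.009,0,0,0,0,0,-1],[0.012,0,0,0,0,0,-1],[0.015,0,0,0,0,0,-1],[0.018,0,0,0,0,0,-1],[0.021,0,0,0,0,0,-1],[0.024,0,0,0,0,0,-1],[0.027,0,0,0,0,0,-1],[0.03,0,0,0,0,0,-1],[0.033,0,0,0,0,0,-1],[0.036,0,0,0,0,0,-1]],
])

```text
time: 11.05
tcp_pos: [0.5258, -0.0494, 0.1489]
ee_rot: [-180.0, 0.0, 94.8]
force: [0.4, -0.1, -0.7]
grip_width: 0.199
gripper_force: 68.4
```

```bash
python3 look.py l2
```

```text
11.05 [ 0.52577264 -0.04944406  0.1488976 ] [-180.      0.     94.76] [ 0.4  -0.09 -0.67] [-0.095 -0.036 -0.014]
tcp saw 0.0001721599081486204 -0.19479317932290444
bar (-0.058, -0.034) 0.086 1439 [-0.0803 -0.0754 -0.0718] 0.0887
bar (-0.058, -0.034) 0.08 2823 [-0.0851 -0.0785 -0.0719] 0.0885
bar (0.034, 0.058) 0.086 1402 [-0.0802 -0.0753 -0.0717] 0.0886
bar (0.034, 0.058) 0.08 2802 [-0.085  -0.0783 -0.0718] 0.0884
blade [-0.0962 -0.0877] 0.0851 1021
blade [-0.0962 -0.0876] 0.0851 1112
```

Emit:
apply_moves([
  [[0.003,0,0,0,0,0,-1],[0.006,0,0,0,0,0,-1],[0.009,0,0,0,0,0,-1],[0.012,0,0,0,0,0,-1],[0.015,0,0,0,0,0,-1],[0.018,0,0,0,0,0,-1],[0.021,0,0,0,0,0,-1],[0.024,0,0,0,0,0,-1],[0.027,0,0,0,0,0,-1],[0.03,0,0,0,0,0,-1],[0.033,0,0,0,0,0,-1],[0.036,0,0,0,0,0,-1]],
])

```text
time: 12.6
tcp_pos: [0.5228, -0.0136, 0.1489]
ee_rot: [180.0, -0.0, 94.8]
force: [0.1, 0.0, -1.3]
grip_width: 0.194
gripper_force: 68.4
```

Emit:
apply_moves([
  [[0.002,0,0,0,0,0,-1],[0.004,0,0,0,0,0,-1],[0.006,0,0,0,0,0,-1],[0.008,0,0,0,0,0,-1],[0.01,0,0,0,0,0,-1],[0.0115,0,0,0,0,0,-1],[0.013,0,0,0,0,0,-1],[0.0145,0,0,0,0,0,-1],[0.016,0,0,0,0,0,-1]],
])

```text
time: 13.72
tcp_pos: [0.5215, 0.0023, 0.1489]
ee_rot: [180.0, -0.0, 94.8]
force: [-0.2, 0.5, -1.1]
grip_width: 0.202
gripper_force: 68.4
```

```bash
python3 look.py l3
```

```text
13.725 [0.52149676 0.00227038 0.14890926] [180.    -0.    94.75] [-0.19  0.51 -1.13] [-0.014 -0.029  0.003]
tcp saw 0.00014806308464816037 -0.14290228080148504
bar (-0.058, -0.034) 0.086 1451 [-0.028  -0.0234 -0.0199] 0.0886
bar (-0.058, -0.034) 0.08 2801 [-0.0331 -0.0266 -0.02  ] 0.0884
bar (0.034, 0.058) 0.086 1408 [-0.028  -0.0234 -0.0199] 0.0885
bar (0.034, 0.058) 0.08 2776 [-0.033  -0.0265 -0.02  ] 0.0884
blade [-0.0443 -0.0357] 0.0851 1042
blade [-0.0443 -0.0357] 0.0851 1102
```

View pics/l3.png

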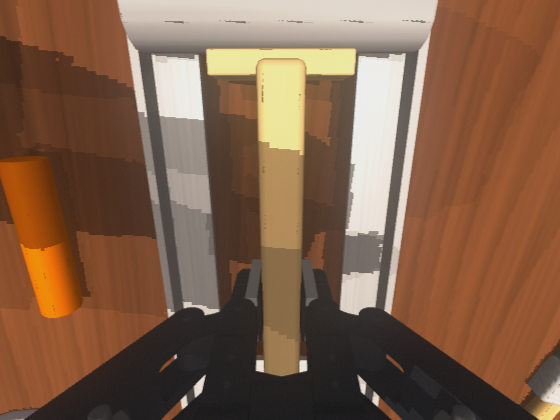

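The bar (280,25) sits square against the blade (280,62), and no force is felt yet. I creep on from here.

Emit:
apply_moves([
  [[0.001,0,0,0,0,0,-1],[0.002,0,0,0,0,0,-1],[0.003,0,0,0,0,0,-1],[0.004,0,0,0,0,0,-1],[0.005,0,0,0,0,0,-1],[0.006,0,0,0,0,0,-1],[0.007,0,0,0,0,0,-1]],
])

```text
time: 14.65
tcp_pos: [0.5212, 0.0082, 0.1492]
ee_rot: [180.0, 0.2, 94.7]
force: [-0.8, -8.7, 0.4]
grip_width: 0.199
gripper_force: 68.7
```

Emit:
apply_moves([
  [[0.001,0,0,0,0,0,-1],[0.002,0,0,0,0,0,-1],[0.003,0,0,0,0,0,-1]],
])

```text
time: 15.02
tcp_pos: [0.5211, 0.0114, 0.1492]
ee_rot: [179.9, 0.1, 94.7]
force: [-0.7, -6.1, 0.3]
grip_width: 0.197
gripper_force: 68.6
```

Emit:
apply_moves([
  [[0.001,0,0,0,0,0,-1],[0.002,0,0,0,0,0,-1]],
])

```text
time: 15.28
tcp_pos: [0.5208, 0.0137, 0.1492]
ee_rot: [180.0, 0.1, 94.7]
force: [-0.3, -4.5, 0.7]
grip_width: 0.198
gripper_force: 68.6
```

Emit:
apply_moves([
  [[0.001,0,0,0,0,0,-1],[0.002,0,0,0,0,0,-1]],
])

```text
time: 15.52
tcp_pos: [0.5203, 0.0162, 0.1489]
ee_rot: [180.0, -0.0, 94.8]
force: [0.1, -3.3, -1.1]
grip_width: 0.198
gripper_force: 68.5
```

Emit:
apply_moves([
  [[0.001,0,0,0,0,0,-1],[0.001,0,0,0,0,0,-1]],
])

```text
time: 15.78
tcp_pos: [0.5201, 0.0175, 0.1488]
ee_rot: [-180.0, -0.0, 94.8]
force: [-0.1, -1.2, -0.5]
grip_width: 0.199
gripper_force: 68.4
```

Emit:
apply_moves([
  [[0.001,0,0,0,0,0,-1],[0.001,0,0,0,0,0,-1]],
])

```text
time: 16.02
tcp_pos: [0.52, 0.0183, 0.1488]
ee_rot: [-180.0, -0.0, 94.8]
force: [0.7, -1.7, -0.1]
grip_width: 0.197
gripper_force: 68.4
```

```bash
python3 look.py l4
```

```text
16.025 [0.52002976 0.01833449 0.1488425 ] [-1.7999e+02 -3.0000e-02  9.4760e+01] [ 0.71 -1.67 -0.14] [-0.207 -0.066 -0.018]
tcp saw 2.2587511806226868e-06 -0.12677198443831952
bar (-0.058, -0.034) 0.086 1393 [-0.0122 -0.0074 -0.0037] 0.0887
bar (-0.058, -0.034) 0.08 2803 [-0.0171 -0.0105 -0.0038] 0.0884
bar (0.034, 0.058) 0.086 1412 [-0.0122 -0.0071 -0.0037] 0.0885
bar (0.034, 0.058) 0.08 2829 [-0.0171 -0.0103 -0.0037] 0.0884
blade [-0.0282 -0.0196] 0.0851 1051
blade [-0.0281 -0.0195] 0.0851 1094
```

Emit:
apply_moves([
  [[0.001,0,0,0,0,0,-1],[0.001,0,0,0,0,0,-1]],
])

```text
time: 16.32
tcp_pos: [0.52, 0.0193, 0.1489]
ee_rot: [-180.0, -0.0, 94.8]
force: [0.2, -0.5, -2.5]
grip_width: 0.196
gripper_force: 68.4
```

Emit:
apply_moves([
  [[0.001,0,0,0,0,0,-1],[0.001,0,0,0,0,0,-1]],
])

```text
time: 16.58
tcp_pos: [0.5199, 0.0203, 0.1489]
ee_rot: [-180.0, -0.0, 94.8]
force: [-0.3, -0.6, -0.6]
grip_width: 0.198
gripper_force: 68.4
```

```bash
python3 look.py l5
```

```text
16.575 [0.51994561 0.02027985 0.14888651] [-1.800e+02 -2.000e-02  9.476e+01] [-0.33 -0.58 -0.6 ] [-0.173 -0.047  0.004]
tcp saw 7.778979061979531e-05 -0.12482626301203752
bar (-0.058, -0.034) 0.086 1426 [-0.0106 -0.0054 -0.0018] 0.0886
bar (-0.058, -0.034) 0.08 2782 [-0.0151 -0.0086 -0.002 ] 0.0885
bar (0.034, 0.058) 0.086 1420 [-0.0102 -0.0052 -0.0017] 0.0887
bar (0.034, 0.058) 0.08 2798 [-0.015  -0.0084 -0.0019] 0.0885
blade [-0.0262 -0.0176] 0.0851 1050
blade [-0.0262 -0.0176] 0.0851 1103
```

Emit:
apply_moves([
  [[0.001,0,0,0,0,0,-1],[0.001,0,0,0,0,0,-1]],
])

```text
time: 16.88
tcp_pos: [0.5198, 0.0213, 0.1489]
ee_rot: [-180.0, -0.0, 94.8]
force: [-0.3, -0.5, -0.8]
grip_width: 0.204
gripper_force: 68.4
```

Emit:
apply_moves([
  [[0.001,0,0,0,0,0,-1],[0.001,0,0,0,0,0,-1]],
])

```text
time: 17.12
tcp_pos: [0.5197, 0.0223, 0.1489]
ee_rot: [-180.0, -0.0, 94.8]
force: [0.5, -0.2, -1.9]
grip_width: 0.193
gripper_force: 68.4
```

```bash
sed -i 's/Y<0.0)/Y<0.012)/' look.py; python3 look.py l6
```

```text
17.125 [0.51974299 0.02230531 0.14888001] [-1.7999e+02 -2.0000e-02  9.4760e+01] [ 0.49 -0.17 -1.93] [-0.084 -0.024  0.004]
tcp saw 4.182239623086101e-05 -0.12279101687078145
bar (-0.058, -0.034) 0.086 1439 [-0.008  -0.0034  0.0002] 0.0886
bar (-0.058, -0.034) 0.08 2754 [-0.013  -0.0066  0.    ] 0.0883
bar (0.034, 0.058) 0.086 1429 [-0.0079 -0.0033  0.0002] 0.0885
bar (0.034, 0.058) 0.08 2766 [-0.0128 -0.0064  0.0001] 0.0883
blade [-0.0242 -0.0156] 0.0851 1050
blade [-0.0242 -0.0156] 0.0851 1105
```

Emit:
apply_moves([
  [[0,0,0,0,0,0,-1],[0,0,0,0,0,0,-1],[0,0,0,0,0,0,-1],[0,0,0,0,0,0,-1]],
])

```text
time: 17.68
tcp_pos: [0.5198, 0.0221, 0.1489]
ee_rot: [180.0, -0.0, 94.8]
force: [0.2, 0.3, -0.8]
grip_width: 0.2
gripper_force: 68.4
```

```bash
python3 look.py l7
python3 - <<'E'
from cl import *
f=np.load("wl.npz");p,d=f["p"],f["d"];ci=camera_info("wrist");ci["R"]=f["R"];ci["t"]=f["t"];W=cloud(p,d,ci)
for c in(170,390):print([(r,*W[r,c].round(4)[1:]) for r in range(0,64,6)])
t,td=camera("top");np.savez("t2.npz",p=t,d=td);s,sd=camera("scene");np.savez("s2.npz",p=s,d=sd)
ci=camera_info("top");x,y=map(int,proj(ci,[.51,.13,.08]));ci2=camera_info("scene");x2,y2=map(int,proj(ci2,[.51,.11,.08]))
A=cv2.resize(t[y-40:y+40,x-45:x+45],(390,346),interpolation=cv2.INTER_CUBIC);B=cv2.resize(s[y2-40:y2+40,x2-45:x2+45],(390,346),interpolation=cv2.INTER_CUBIC)
cv2.imwrite("pics/c7.png",np.hstack([A,B]))
E
```

```text
17.675 [0.51981681 0.02214224 0.14890324] [180.    -0.    94.76] [ 0.17  0.31 -0.83] [-0.042  0.018 -0.001]
tcp saw 0.0001020235106290266 -0.12295958621474105
bar (-0.058, -0.034) 0.086 1350 [-0.0078 -0.0034  0.    ] 0.0886
bar (-0.058, -0.034) 0.08 2706 [-0.013  -0.0067 -0.0001] 0.0884
bar (0.034, 0.058) 0.086 1404 [-0.008  -0.0034  0.0001] 0.0885
bar (0.034, 0.058) 0.08 2745 [-0.0128 -0.0065 -0.    ] 0.0883
blade [-0.0244 -0.0158] 0.0851 1050
blade [-0.0244 -0.0157] 0.085 1101
[(0, np.float64(0.1415), np.float64(0.087)), (6, np.float64(0.1397), np.float64(0.0866)), (12, np.float64(0.1375), np.float64(0.0874)), (18, np.float64(0.1356), np.float64(0.0874)), (24, np.float64(0.1342), np.float64(0.0844)), (30, np.float64(0.1322), np.float64(0.084)), (36, np.float64(0.1304), np.float64(0.0825)), (42, np.float64(0.1285), np.float64(0.0809)), (48, np.float64(0.1269), np.float64(0.0771)), (54, np.float64(0.1268), np.float64(0.0603)), (60, np.float64(0.1242), np.float64(0.0602))]
[(0, np.float64(0.1482), np.float64(0.087)), (6, np.float64(0.1462), np.float64(0.0874)), (12, np.float64(0.1446), np.float64(0.0863)), (18, np.float64(0.1426), np.float64(0.0866)), (24, np.float64(0.1408), np.float64(0.0862)), (30, np.float64(0.1389), np.float64(0.0857)), (36, np.float64(0.1373), np.float64(0.0839)), (42, np.float64(0.1359), np.float64(0.0809)), (48, np.float64(0.1343), np.float64(0.0782)), (54, np.float64(0.1355), np.float64(0.0589)), (60, np.float64(0.1329), np.float64(0.0594))]
```

View pics/c7.png

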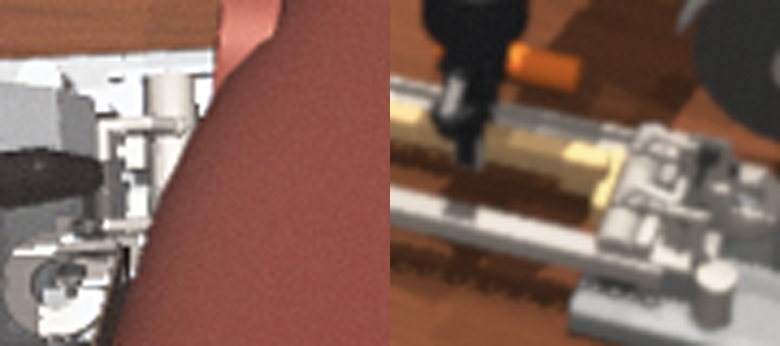

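The top crop shows the bar (170,120) under the noses (185,128), up close to the fence. I push on in 1 mm steps to feel for the fence.

Emit:
apply_moves([
  [[0.0005,0,0,0,0,0,-1],[0.001,0,0,0,0,0,-1],[0.001,0,0,0,0,0,-1]],
])

```text
time: 18.2
tcp_pos: [0.5198, 0.0231, 0.149]
ee_rot: [180.0, 0.0, 94.8]
force: [-0.3, -1.5, -0.4]
grip_width: 0.197
gripper_force: 68.4
```

Emit:
apply_moves([
  [[0.0005,0,0,0,0,0,-1],[0.001,0,0,0,0,0,-1],[0.001,0,0,0,0,0,-1]],
])

```text
time: 18.58
tcp_pos: [0.5198, 0.0235, 0.149]
ee_rot: [180.0, 0.1, 94.7]
force: [-0.5, -5.4, 0.2]
grip_width: 0.197
gripper_force: 68.5
```

```bash
python3 look.py l8
```

```text
18.575 [0.51978159 0.02354172 0.1490415 ] [1.7999e+02 8.0000e-02 9.4730e+01] [-0.55 -5.39  0.22] [-1.072  0.028  0.07 ]
tcp saw 0.0001816014278268295 -0.12156192452331278
bar (-0.058, -0.034) 0.086 1382 [-0.0071 -0.0022  0.0014] 0.0885
bar (-0.058, -0.034) 0.08 2728 [-0.0119 -0.0053  0.0013] 0.0884
bar (0.034, 0.058) 0.086 1420 [-0.0068 -0.0022  0.0014] 0.0885
bar (0.034, 0.058) 0.08 2780 [-0.0118 -0.0052  0.0012] 0.0883
blade [-0.0231 -0.0145] 0.0852 1032
blade [-0.0231 -0.0145] 0.0851 1109
```

The fence is felt: the force rises steeply and the blade stalls. I back off gently and check that the bar stays.

Emit:
apply_moves([
  [[-0.001,0,0,0,0,0,-1],[-0.002,0,0,0,0,0,-1],[-0.004,0,0,0,0,0,-1],[-0.007,0,0,0,0,0,-1],[-0.012,0,0,0,0,0,-1],[-0.018,0,0,0,0,0,-1],[-0.026,0,0,0,0,0,-1],[-0.036,0,0,0,0,0,-1],[-0.046,0,0,0,0,0,-1],[-0.05,0,0,0,0,0,-1],[-0.05,0,0,0,0,0,-1]],
])

```text
time: 20.0
tcp_pos: [0.5238, -0.026, 0.1489]
ee_rot: [180.0, -0.0, 94.7]
force: [1.1, -0.5, -1.6]
grip_width: 0.204
gripper_force: 68.4
```

```bash
python3 look.py l9
python3 - <<'E'
from cl import *
f=np.load("wl.npz");p,d=f["p"],f["d"];ci=camera_info("wrist");ci["R"]=f["R"];ci["t"]=f["t"];W=cloud(p,d,ci);z=W[...,2]
print(W[0,:,1][150:400:60],z[0,150:400:60])
s,sd=camera("scene");np.savez("s3.npz",p=s,d=sd);ci2=camera_info("scene");x2,y2=map(int,proj(ci2,[.51,.11,.08]))
B=cv2.resize(s[y2-35:y2+35,x2-45:x2+45],(720,560),interpolation=cv2.INTER_CUBIC);cv2.imwrite("pics/c9.png",B)
W=cloud(s,sd,ci2);a=np.radians(94.7);u=np.array([np.cos(a),np.sin(a)]);n=np.array([u[1],-u[0]]);o=np.array([.50964,.14468])
Y=(W[...,:2]-o)@u;X=(W[...,:2]-o)@n;z=W[...,2]
for lo,hi in((-.058,-.036),(-.02,.02),(.036,.058)):
    w=(X>lo)&(X<hi)&(Y>-.08)&(Y<.05)&(z>.08)&(z<.095)
    if w.sum():print(lo,w.sum(),np.percentile(Y[w],[5,50,95]).round(4))
E
```

```text
20.0 [ 0.5238165  -0.02604548  0.14889687] [ 1.800e+02 -1.000e-02  9.472e+01] [ 1.11 -0.5  -1.57] [-0.001  0.035 -0.014]
tcp saw 0.000139843700089487 -0.1713129935850813
blade [-0.0727 -0.0642] 0.0851 1024
blade [-0.0727 -0.0641] 0.085 1105
[0.09977581 0.11851131 0.12135249 0.12458348 0.10854334] [ 5.98053974e-02 -7.67252966e-04 -6.66314542e-05 -7.27738171e-04
  5.99321629e-02]
-0.058 21 [-0.0085  0.0094  0.0217]
-0.02 106 [-0.0722 -0.0038  0.0218]
0.036 95 [-0.009   0.011   0.0448]
```

View pics/c9.png

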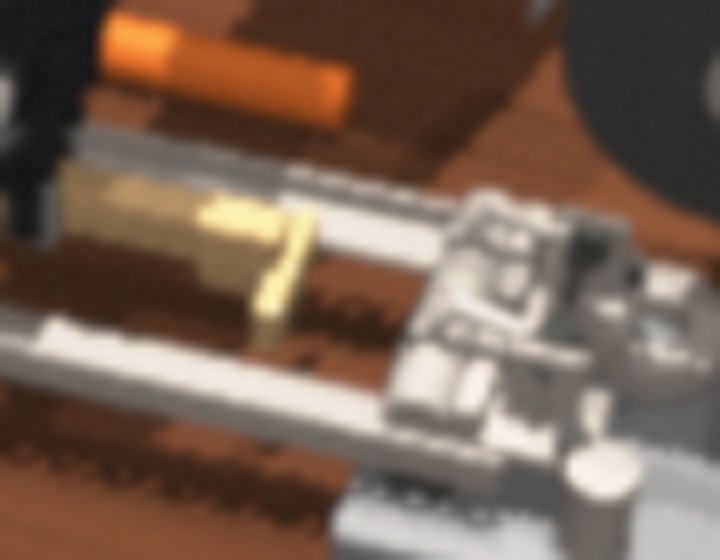

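The bar stayed at the fence under the noses (430,350) while the blade has withdrawn to (290,270), so it is gripped. I lift and return to the rest.

Emit:
apply_moves([
  [[0,0,-0.02,0,0,0,-1],[0,0,-0.05,0,0,0,-1],[-0.02,0,-0.08,0,0,0,-1],[-0.05,0,-0.0985,0,0,0,-1],[-0.08,0,-0.0985,0,0,0,-1],[-0.115,0,-0.0985,0,0,0,-1],[-0.14,0,-0.0985,0,0,0,-1],[-0.154,0,-0.0985,0,0,0,-1],[-0.154,0,-0.0985,0,0,0,-1]],
])

```text
time: 21.22
tcp_pos: [0.5366, -0.1794, 0.2472]
ee_rot: [-180.0, -0.0, 94.7]
force: [-0.6, 1.1, -1.4]
grip_width: 0.194
gripper_force: 68.4
```

Run:
```python
from mv import *
s=robot.get_state();y=s["ee_rot"][2];print(s["tcp_pos"],y,tool(.5146-s["tcp_pos"][0],-.3281-s["tcp_pos"][1],y),np.radians(y-42.4))
```

```text
[ 0.53655521 -0.17935679  0.24723808] 94.71521432236376 (np.float64(-0.14643501961800948), np.float64(-0.0341080627263946)) 0.9130727388117419
```

Emit:
apply_moves([
  [[-0.018,-0.004,0,0,0,0.114,-1],[-0.037,-0.0085,0,0,0,0.228,-1],[-0.055,-0.013,0,0,0,0.343,-1],[-0.073,-0.017,0,0,0,0.457,-1],[-0.091,-0.021,0,0,0,0.571,-1],[-0.11,-0.0255,0,0,0,0.685,-1],[-0.128,-0.03,0,0,0,0.8,-1],[-0.1465,-0.034,0,0,0,0.913,-1],[-0.1465,-0.034,0,0,0,0.913,-1],[-0.1465,-0.034,0,0,0,0.913,-1]],
])

```text
time: 22.48
tcp_pos: [0.515, -0.3268, 0.2473]
ee_rot: [-180.0, -0.0, 42.6]
force: [0.2, 0.3, -1.3]
grip_width: 0.2
gripper_force: 68.4
```

Run:
```python
from cl import *
s=robot.get_state();print(s["time"],s["tcp_pos"],s["ee_rot"],s["force"])
ci=camera_info("wrist");p,d=camera("wrist")
hs=cv2.cvtColor(p,cv2.COLOR_BGR2HSV);W=cloud(p,d,ci);z=W[...,2]
a=np.radians(s["ee_rot"][2]);u=np.array([np.cos(a),np.sin(a)]);n=np.array([u[1],-u[0]]);c=s["tcp_pos"][:2]
A=(W[...,:2]-c)@u;B=(W[...,:2]-c)@n
w=(z>.003)&(z<.012)&(abs(B)<.05)&(A<.12);print("board",w.sum(),A[w].max(),np.percentile(B[w],[1,99]))
for k in(.02,.03,.06,.075):
    v=w&(A>k)&(A<k+.012)
    if v.sum()>5:print(k,np.percentile(B[v],[1,99]).round(4))
w=(z>.015)&(z<.06)&(abs(B)<.04)&(A>.0)&(A<.1);print("upright",w.sum(),np.percentile(A[w],[2,98]),np.percentile(B[w],[1,99]))
```

```text
22.475 [ 0.51497896 -0.32678243  0.24734511] [-1.79959747e+02 -1.65102911e-02  4.26021171e+01] [ 0.15842116  0.31501151 -1.32574036]
board 1942 0.08597115369020421 [-0.03041141  0.03313405]
0.02 [-0.0305  0.0331]
0.03 [-0.0304  0.0326]
0.06 [-0.0304  0.0327]
0.075 [-0.0298  0.0331]
upright 195 [0.04724408 0.05647911] [-0.02518265  0.02811735]
```

Emit:
apply_moves([
  [[-0.003,0.0013,0.04,0,0,0,-1],[-0.003,0.0013,0.08,0,0,0,-1],[-0.003,0.0013,0.11,0,0,0,-1],[-0.003,0.0013,0.13,0,0,0,-1],[-0.003,0.0013,0.14,0,0,0,-1],[-0.003,0.0013,0.145,0,0,0,-1],[-0.003,0.0013,0.147,0,0,0,-1],[-0.003,0.0013,0.147,0,0,0,-1]],
])

```text
time: 23.52
tcp_pos: [0.5138, -0.3312, 0.101]
ee_rot: [179.9, -0.0, 42.5]
force: [1.2, 0.7, -1.1]
grip_width: 0.194
gripper_force: 68.6
```

Nothing is jammed, so I release slowly and lift off.

Emit:
apply_moves([
  [[0,0,0.0005,0,0,0,-0.5],[0,0,0.0005,0,0,0,-0.4],[0,0,0.0005,0,0,0,-0.2],[0,0,0.0005,0,0,0,0],[0,0,0.0005,0,0,0,0],[0,0,0.0005,0,0,0,0],[0,0,-0.01,0,0,0,0],[0,0,-0.03,0,0,0,0],[0,0,-0.07,0,0,0,0],[0,0,-0.12,0,0,0,0],[0,0,-0.16,0,0,0,0],[0,0,-0.16,0,0,0,0]],
])

```text
time: 25.02
tcp_pos: [0.5148, -0.332, 0.2647]
ee_rot: [179.6, -0.1, 42.4]
force: [0.8, -0.3, -0.7]
grip_width: 0.5
gripper_force: 0.0
```

Run:
```python
from cl import *
s=robot.get_state();print(s["time"],s["tcp_pos"],s["ee_rot"],s["force"],s["grip_width"])
ci=camera_info("wrist");p,d=camera("wrist");t,td=camera("top")
W=cloud(p,d,ci);z=W[...,2]
a=np.radians(s["ee_rot"][2]);u=np.array([np.cos(a),np.sin(a)]);n=np.array([u[1],-u[0]]);c=s["tcp_pos"][:2]
A=(W[...,:2]-c)@u;B=(W[...,:2]-c)@n
for k in(-.09,-.07,-.045,-.02,.0,.03,.06,.08,.095):
    w=(A>k)&(A<k+.01)&(z>.05)&(z<.065)&(abs(B)<.03)
    if w.sum()>5:print(k,np.percentile(B[w],[2,98]).round(4),np.median(z[w]).round(4))
w=(z>.003)&(z<.012)&(abs(B)<.05)&(A<.12)&(A>.02);print("board",A[w].max(),np.percentile(B[w],[1,99]))
w=(z>.03)&(z<.04)&(abs(B)<.04)&(A>.09)&(A<.13);print("blade",A[w].max() if w.any() else 0)
# bar in top view
ci=camera_info("top");W=cloud(t,td,ci);a=np.radians(94.7);u=np.array([np.cos(a),np.sin(a)]);n=np.array([u[1],-u[0]]);o=np.array([.50964,.14468])
Y=(W[...,:2]-o)@u;X=(W[...,:2]-o)@n;z=W[...,2]
for lo,hi in((-.06,-.036),(-.02,.02),(.036,.06)):
    w=(X>lo)&(X<hi)&(Y>-.05)&(Y<.014)&(z>.078)&(z<.095);print("bar",w.sum(),np.percentile(Y[w],[2,50,98]).round(4))
x,y=map(int,proj(ci,[.51,.13,.08]))
A_=cv2.resize(t[y-40:y+40,x-50:x+50],(500,400),interpolation=cv2.INTER_CUBIC);B_=cv2.resize(p[:320,200:440],(300,400))
cv2.imwrite("pics/end.png",np.hstack([A_,B_]))
```

```text
25.025 [ 0.51478765 -0.33203016  0.26469511] [ 1.79610961e+02 -5.24083940e-02  4.24481395e+01] [ 0.79496428 -0.27175161 -0.69157853] 0.4995330740370744
-0.09 [-0.0095  0.0076] 0.0545
-0.07 [-0.0092  0.0075] 0.0545
-0.045 [-0.009   0.0074] 0.0545
-0.02 [-0.0097  0.0072] 0.0544
0.0 [-0.0094  0.0071] 0.0543
0.03 [-0.0091  0.0079] 0.0544
0.06 [-0.0096  0.0077] 0.0543
0.08 [-0.0093  0.0075] 0.0544
0.095 [-0.01    0.0075] 0.0543
board 0.09005220905039803 [-0.0339528   0.02893943]
blade 0.10780305280901951
bar 107 [-0.0113  0.0002  0.0131]
bar 175 [-0.0113  0.0003  0.0135]
bar 92 [-0.0107  0.0009  0.0135]
```

View pics/end.png

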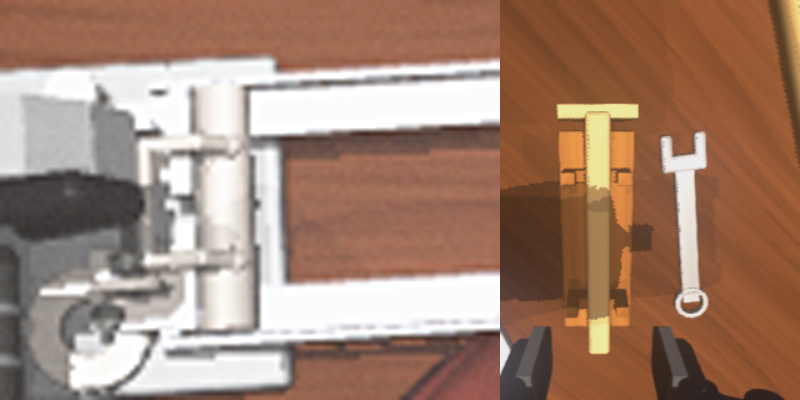

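The bar (222,205) lies square against the fence with both noses (230,150) and (232,258) behind its top. The paddle lies centred in both notches (598,230), and the gripper is clear of everything.

```bash
python3 -c "
from bench import robot
print(robot.hand_in())"
```

```text
the job is handed in; nothing more can be done
None
```

I handed the job in at about 25 s: the last images show the bar square against the fence with both hold-down noses behind its top, and the paddle level in its rest. The hold-down angle wasn't read directly, the highest push I read was about 9 N, and the hand-in returned no verdict.

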